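# Sweep the coffee pods into the pantry basket

## Robot

A 6-joint arm with a two-finger parallel gripper is mounted at the origin on the work surface. World frame = base frame: x ahead of the robot, y to its left, z up, the work surface at z = 0. Lengths are in m, angles in rad, forces in N, time in s.
With the tool pointing down it reaches from about 0.425 to 0.925 m from the base axis. Payload 12.5 kg.
Tool frame: the origin (TCP) lies on the centre line of the jaws, within the pads' length; the fingertips stand 17 mm ahead of it and the grasp point (between the pads) lies 2 mm behind it; z points along the fingers, y is the line along which they close (so a half turn about z gives the same grasp; the last joint's range is limited). The gripper opens to 85 mm and grips with 20 to 120 N. Pads are 22 mm wide; open, the fingers measure 114 mm over their backs; the gripper's body (76 mm by 85 mm) begins 54 mm behind the grasp point. The pads swing forward as they close: fully open they stand 13 mm farther back than shut.
Start: joints at [1.105, 0.491, 1.559, -0, 1.092, -0.106], TCP at [0.22, 0.585, 0.248] pointing down, gripper open.
Joint ranges: [-3.1, 3.1], [-0.84, 2.19], [0.05, 2.79], [-1.13, 4.28], [0.06, 2.93], [-2.69, 2.69]. Speed limits (rad/s): [2.22, 2.22, 2.79, 3.14, 3.14, 3.14].

## Interface

Orientations are given as [roll, pitch, yaw] about the fixed x, y, z axes, in that order (R = Rz(yaw) Ry(pitch) Rx(roll)).
In Python, from bench import env, optics gives the robot as it stands.
- The arm moves only by the tool jog_arm, never from a script. Its argument "increments" is a list of rows, each an object of numbers: "jaw": the opening, from 0 (shut) to 1 (fully open); "tx", "ty", "tz": the shift along the tool's x, y, z in cm; "roll": the turn about the tool's z in degrees. In form: [{"jaw": .., "tx": .., "ty": .., "tz": .., "roll": ..}, ...]. A call has 1 to 8 rows; each row shifts and turns the commanded pose from where the row before left it, along the tool's axes as they then stand; what a row does not reach is not made up. A row lasts 1/10 s, in which the tool goes at most 50 mm and 8.59 degrees, less where a joint would pass 70% of its speed; a pose out of reach is approached as far as the arm can. A call with a gripper value outside its range is refused whole. The fingers move at their own pace and stop on an object; the grip force is fixed at half the most. Time passes only in rows, so rows that do not move let the fingers close. It gives the time, the measured TCP pose, the force, the opening and the grip force at its end, in the units of the state.
- env.read_state(): the state, without advancing time (a new reading comes with each control period).
- optics.camera(name): name is "scene" or "top"; returns a dict with "img" (400x640x3 uint8, blue, green, red), "depth" (400x640 float32, m along the optical axis (not along the pixel's ray), 0 where there is no reading), "fx", "fy", "cx", "cy" (pixels), "rvec" (rotation vector, rad) and "tvec" (3), from world to camera coordinates, as OpenCV has them. Camera axes: x right, y down, z forward; pixel columns grow to the right and rows downward; lengths in m; the calibration is good to about 2 mm. A picture is of the moment at which its call begins.
- env.finish_job(): hands the job in; it is judged then, once.
The state is a dict: "time": time; "joint_positions": joint angles; "joint_velocities": joint speeds; "effort": joint torques, N m; "tool_pos": TCP position; "tool_rot": TCP orientation; "wrist_force": force on the tool from outside, world axes, zero at the start; "moment": the same for the moment, N m; "width": finger opening in m; "finger_force": force on a finger pad.
Only numpy, scipy, OpenCV 4.12 (cv2) and the standard library are available. Lean on these libraries where they do the work, as an engineer would, in place of code of your own. Each camera call takes 0.05 s, during which the arm holds its last target. There are 200 camera calls.

## Task

Tidy the pantry shelf: with your fingertips, gently sweep the three brown coffee pods along the shelf into the white basket through its open front, so that each one ends standing wholly inside. Slide them, never lift them or tip them over, and leave the fruit cup, the fish tin and the oats canister where they stand; finish with the hand clear of everything.

Things in the scene. Friction and masses are not known exactly. Their poses are not given: they have to be found in the camera images.
- pod_a: brown plastic coffee pod, gold disc on top, standing on its wide rim: 40 mm high; rim 46 mm across and 3 mm thick at the bottom, above it 41 mm across, tapering to 33 mm at 36 mm height; about 16 g, slides at well under 1 N; being round, it rolls off sideways if pushed off-centre. Origin: centre of its underside, z up; its yaw means nothing
- pod_b: brown plastic coffee pod, gold disc on top, standing on its wide rim: 40 mm high; rim 46 mm across and 3 mm thick at the bottom, above it 41 mm across, tapering to 33 mm at 36 mm height; about 16 g, slides at well under 1 N; being round, it rolls off sideways if pushed off-centre. Origin: centre of its underside, z up; its yaw means nothing
- pod_c: brown plastic coffee pod, gold disc on top, standing on its wide rim: 40 mm high; rim 46 mm across and 3 mm thick at the bottom, above it 41 mm across, tapering to 33 mm at 36 mm height; about 16 g, slides at well under 1 N; being round, it rolls off sideways if pushed off-centre. Origin: centre of its underside, z up; its yaw means nothing
- basket: white slatted basket fixed to the shelf: outside 135 (x) by 200 (y) by 45 mm high; walls 5 mm thick at the back (+x) and sides (+y, -y), none at the open front (-x). Inside 130 by 190 mm; floor a 0.5 mm liner with no step, things slide straight in. Origin: centre of underside; +x runs from open front to back wall (world +y, turned up to 0.25 rad either way)
- basket_mouth (a point): middle of the basket's open front edge, at shelf height, 67.5 mm from the basket's origin along its -x; axes as the basket's
- fruit_cup: bystander: yellow fruit cup with a green lid, loose, 82 mm across at the top, 62 mm at the foot, 55 mm high; origin at the centre of its underside
- fish_tin: bystander: low round tin with a blue band and a ring pull, loose, 81 mm across, 38 mm high; origin at the centre of its underside
- oats: bystander: tall round oats canister, dark blue and brown with a white lid, loose, 103 mm across, 162 mm high; origin at the centre of its underside

How it is judged:
By the outcome, as a careful person would: the job done as asked, in the order asked, and still so for the second after the job is handed in, with the robot touching nothing.
It also fails if it takes over 72 s, if anything falls off the work surface, if the arm or the gripper's body presses on something with over 40 N, if the wrist force passes 120 N, or if a joint passes its speed limit or range.

## Working session

There is one attempt and no reset: what is moved stays moved. The work goes in short steps, Python scripts to look and compute and a tool call to move; the robot and the scene stay as the last step left them, time stands still between calls to the robot, and variables do not carry over. Pictures are saved under pics/ and viewed, at most 10 in all, crops included, and the job is handed in when it is done.

Besides the shell and the picture viewer there is one more tool, called after "Request:" as a command line: name --argument value ..., lists and objects as JSON in quotes. jog_arm: Moves the arm, as the interface text tells. Its arguments: {"type":"object","properties":{"increments":{"type":"array","items":{"type":"object","properties":{"jaw":{"type":"number"},"tx":{"type":"number"},"ty":{"type":"number"},"tz":{"type":"number"},"roll":{"type":"number"}}}}},"required":["increments"]}

```bash
mkdir -p pics; cat > h.py <<'E'
import numpy as np, cv2
from bench import env, optics
def cam(n):
    c=optics.camera(n); R=cv2.Rodrigues(np.array(c["rvec"],float))[0]; t=np.array(c["tvec"],float).ravel()
    c["R"]=R;c["t"]=t;c["C"]=-R.T@t; return c
def ray(c,u,v,z):
    d=c["R"].T@np.array([(u-c["cx"])/c["fx"],(v-c["cy"])/c["fy"],1]); return c["C"]+d*(z-c["C"][2])/d[2]
def cloud(c):
    v,u=np.mgrid[:400,:640]; D=c["depth"]
    P=np.stack([(u-c["cx"])/c["fx"]*D,(v-c["cy"])/c["fy"]*D,D],-1)
    return (P-c["t"])@c["R"]
E
python3 - <<'E'
from h import *
for n in("top","scene"):
    c=cam(n); cv2.imwrite(f"pics/{n}0.png",c["img"]); print(n,c["C"],c["R"].round(2).tolist(),c["fx"])
s=env.read_state(); print(s)
E
```

```text
top [ 0.55213447 -0.11430016  0.94895896] [[-0.03, -1.0, 0.01], [-1.0, 0.03, -0.06], [0.06, -0.02, -1.0]] 406.9052224460979
scene [1.20719132 0.09142836 0.59379306] [[-0.35, 0.94, -0.01], [0.63, 0.23, -0.74], [-0.69, -0.26, -0.67]] 412.8021106699921
{'time': 0.1, 'joint_positions': array([ 1.10542287e+00,  4.91505390e-01,  1.55939879e+00, -2.92135859e-07,
        1.09167234e+00, -1.05604963e-01]), 'joint_velocities': array([ 8.94494651e-04, -2.33942426e-04, -1.54215979e-03,  5.02358939e-04,
        2.39248601e-03,  2.40463368e-05]), 'effort': array([ 1.85975354e-03, -6.19459033e+01, -2.62026894e+01, -5.04560899e-05,
        2.83530251e-03,  2.59009522e-05]), 'tool_pos': array([0.21993672, 0.58483215, 0.24777883]), 'tool_rot': array([-3.14061425e+00, -1.03449827e-04,  2.78182424e+00]), 'wrist_force': array([-0.12987851,  0.34010751,  0.09766814]), 'moment': array([0.02248721, 0.02004144, 0.00208149]), 'finger_force': 0.0, 'width': 0.085171989894587}
```

View pics/top0.png

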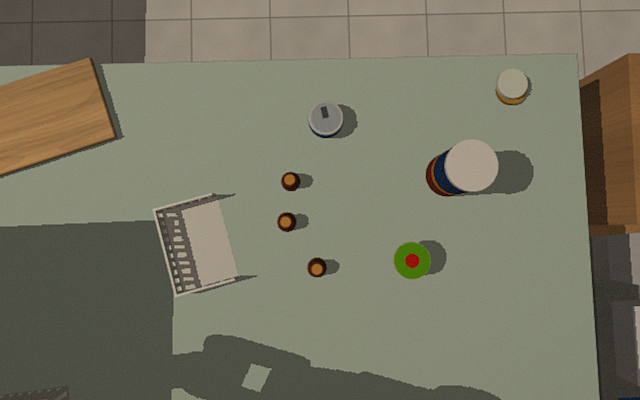

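View pics/scene0.png

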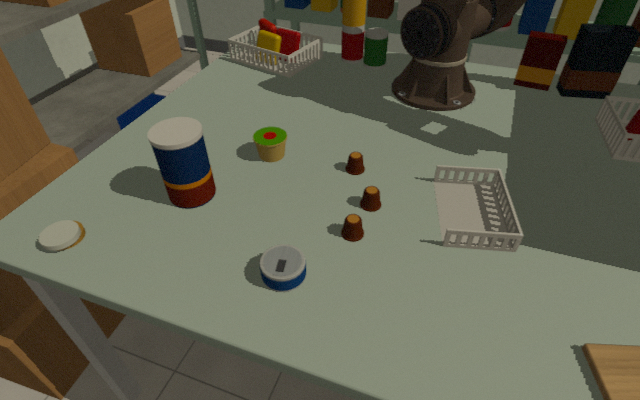

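Top view: the pods have gold tops at about (291,180), (287,222) and (316,267). The basket is at about (155–238, 195–296), with its mouth facing right (-y). The tin is at (325,119), the cup at (412,261) and the oats at (471,167). The scene view agrees: pods at (355,157), (371,192), (353,221), basket at (437–522, 170–248).

```bash
cat > m.py <<'E'
from h import *
def pods(c,area):
    h=cv2.cvtColor(c["img"],cv2.COLOR_BGR2HSV); m=cv2.inRange(h,(8,120,110),(25,255,255))
    n,l,s,ct=cv2.connectedComponentsWithStats(m)
    x0,y0,x1,y1=area
    return [tuple(ct[i]) for i in range(1,n) if s[i][4]>20 and x0<ct[i][0]<x1 and y0<ct[i][1]<y1]
def gold(c,near=None): pass
def rays(c,u,v):
    return c["R"].T@np.array([(u-c["cx"])/c["fx"],(v-c["cy"])/c["fy"],1])
E
python3 - <<'E'
from m import *
t=cam("top"); s=cam("scene")
pt=pods(t,(130,140,350,320)); ps=pods(s,(330,130,520,250))
print(pt,ps)
for a in pt:
    print("top@.04",ray(t,*a,.04).round(4))
    for b in ps:
        d1,d2=rays(t,*a),rays(s,*b); A=np.stack([d1,-d2],1); k=np.linalg.lstsq(A,s["C"]-t["C"],rcond=None)[0]
        P,Q=t["C"]+k[0]*d1,s["C"]+k[1]*d2
        if np.linalg.norm(P-Q)<.012: print("  2view",((P+Q)/2).round(4),np.linalg.norm(P-Q).round(4))
# heights cloud
for n,c in(("top",t),("scene",s)):
    W=cloud(c); z=W[...,2]; ok=(c["depth"]>0)
    h=cv2.cvtColor(c["img"],cv2.COLOR_BGR2HSV)
    roi=ok&(W[...,0]>.3)&(W[...,0]<.9)&(W[...,1]>.05)&(W[...,1]<.5)
    sh=ok&(abs(W[...,0]-.6)<.05)&(abs(W[...,1]-.0)<.03); print(n,"shelf z",np.median(z[sh]).round(4))
    b=roi&(z>.036)&(z<.056)&(h[...,1]<70)&(W[...,1]>.08)
    p=W[b][:,:2]; 
    if len(p)>10:
        r=cv2.minAreaRect((p*1000).astype(np.float32)); print(n,"basket top rim rect",r,cv2.boxPoints(r).tolist(),z[b].max())
    for nm,zl,zh in(("all>.02",.02,.3),):
        m=(ok&(z>.022)&(z<.3)&(W[...,0]>.25)&(W[...,0]<1)&(W[...,1]>-.6)&(W[...,1]<.5)).astype(np.uint8)
        k,l,st,ct=cv2.connectedComponentsWithStats(m)
        for i in range(1,k):
            if st[i][4]>60:
                q=W[l==i]; zt=np.percentile(q[:,2],95); q=q[q[:,2]>zt-.006]
                print("  obj",st[i][:5],"c",((q.min(0)+q.max(0))/2).round(3),"ext",np.ptp(q,axis=0).round(3),"z",zt.round(3))
E
```

```text
[(np.float64(289.0659340659341), np.float64(179.1868131868132)), (np.float64(285.03225806451616), np.float64(221.4516129032258)), (np.float64(316.36559139784947), np.float64(268.81720430107526))] [(np.float64(355.44897959183675), np.float64(154.55102040816325)), (np.float64(371.4193548387097), np.float64(189.43548387096774)), (np.float64(352.8292682926829), np.float64(218.15853658536585))]
top@.04 [ 0.6571 -0.0517  0.04  ]
  2view [ 0.6409 -0.0601  0.1775] 0.0024
  2view [ 0.657  -0.052   0.0418] 0.0004
top@.04 [ 0.5627 -0.0406  0.04  ]
  2view [ 0.5628 -0.041   0.0419] 0.0005
top@.04 [ 0.456  -0.1076  0.04  ]
  2view [ 0.4562 -0.1077  0.0421] 0.0002
  2view [ 0.4332 -0.1082 -0.1819] 0.0048
top shelf z 0.0008
top basket top rim rect ((518.79736328125, 162.16018676757812), (200.7829132080078, 135.3625946044922), 13.479778289794922) [[405.3948059082031, 204.5755615234375], [436.9481506347656, 72.94189453125], [632.199951171875, 119.74481201171875], [600.6466064453125, 251.37847900390625]] 0.05022428934611299
  obj [498  68  26  30 602] c [ 0.872 -0.57   0.026] ext [0.069 0.06  0.007] z
[... 937 characters left out ...]
89845634
  obj [ 147  117   67   85 4057] c [ 0.661 -0.418  0.162] ext [0.106 0.103 0.008] z 0.164
  obj [252 126  35  30 803] c [ 0.471 -0.317  0.057] ext [0.082 0.081 0.008] z 0.059
  obj [347 152  16  15 189] c [ 0.458 -0.108  0.04 ] ext [0.032 0.031 0.007] z 0.043
  obj [ 435  165   88   80 1629] c [0.518 0.161 0.045] ext [0.227 0.179 0.009] z 0.047
  obj [362 186  18  17 246] c [ 0.564 -0.041  0.04 ] ext [0.033 0.031 0.006] z 0.043
  obj [343 214  19  19 287] c [ 0.658 -0.053  0.04 ] ext [0.03  0.031 0.007] z 0.043
  obj [ 38 220  41  28 716] c [ 0.871 -0.57   0.025] ext [0.07  0.06  0.007] z 0.027
  obj [ 259  244   47   42 1533] c [ 0.797 -0.138  0.039] ext [0.08  0.08  0.008] z 0.041
```

Everything agrees: the pods measure 42 mm high against 40 given, and the basket measures 201 × 135 against 200 × 135. The basket's +x is (-0.235, 0.972) and its mouth is at (0.535, 0.096). Pods in mouth coordinates (u in, w across, in mm): B (-140, -5), A (-173, 84), C (-180, -124). I'll set the jaws about 28 mm apart as a self-centring cradle and turn tool x to the push direction.

Request:
jog_arm --increments '[{"roll": 8,"jaw": 0.33},{"roll": 8,"jaw": 0.33},{"roll": 8,"jaw": 0.33},{"roll": 8,"jaw": 0.33},{"roll": 8,"jaw": 0.33},{"roll": 8,"jaw": 0.33},{"roll": 8,"jaw": 0.33},{"jaw": 0.33}]'

```text
invalid input
```

Request:
jog_arm --increments '[{"tx": -2,"ty": 0.5},{"tx": -3.7,"ty": 0.95},{"tx": -3.7,"ty": 0.95},{"tx": -3.7,"ty": 0.95},{"tx": -3.7,"ty": 0.95},{"tx": -3.7,"ty": 0.95},{"tx": -3.7,"ty": 0.95},{"tx": -3.7,"ty": 0.95}]'

```text
invalid input
```

Request:
jog_arm --increments '[{"jaw": 0.33,"tx": 0,"ty": 0,"tz": 0,"roll": 8},{"jaw": 0.33,"tx": 0,"ty": 0,"tz": 0,"roll": 8},{"jaw": 0.33,"tx": 0,"ty": 0,"tz": 0,"roll": 8},{"jaw": 0.33,"tx": 0,"ty": 0,"tz": 0,"roll": 8},{"jaw": 0.33,"tx": 0,"ty": 0,"tz": 0,"roll": 8},{"jaw": 0.33,"tx": 0,"ty": 0,"tz": 0,"roll": 8},{"jaw": 0.33,"tx": 0,"ty": 0,"tz": 0,"roll": 8},{"jaw": 0.33,"tx": 0,"ty": 0,"tz": 0,"roll": 0}]'

```text
time: 1.0
tool_pos: [0.22, 0.585, 0.2482]
tool_rot: [-3.141, 0.0, 1.802]
wrist_force: [0.3, -0.4, 0.5]
width: 0.028
finger_force: 0.0
```

Request:
jog_arm --increments '[{"jaw": 0.33,"tx": -2,"ty": 0.5,"tz": 0,"roll": 0},{"jaw": 0.33,"tx": -4,"ty": 1,"tz": 0,"roll": 0},{"jaw": 0.33,"tx": -4,"ty": 1,"tz": 0,"roll": 0},{"jaw": 0.33,"tx": -4,"ty": 1,"tz": 0,"roll": 0},{"jaw": 0.33,"tx": -4,"ty": 1,"tz": 0,"roll": 0},{"jaw": 0.33,"tx": -4,"ty": 1,"tz": 0,"roll": 0},{"jaw": 0.33,"tx": -4,"ty": 1,"tz": 0,"roll": 0},{"jaw": 0.33,"tx": -4,"ty": 1,"tz": 0,"roll": 0}]'

```text
time: 1.8
tool_pos: [0.3629, 0.309, 0.2484]
tool_rot: [3.141, -0.0, 1.809]
wrist_force: [0.1, -0.4, -0.1]
width: 0.0285
finger_force: 0.0
```

Request:
jog_arm --increments '[{"jaw": 0.33,"tx": -4,"ty": 1,"tz": 0,"roll": 0},{"jaw": 0.33,"tx": -4,"ty": 1,"tz": 0,"roll": 0},{"jaw": 0.33,"tx": -4,"ty": 1,"tz": 0,"roll": 0},{"jaw": 0.33,"tx": -4,"ty": 1,"tz": 0,"roll": 0},{"jaw": 0.33,"tx": -4,"ty": 1,"tz": 0,"roll": 0},{"jaw": 0.33,"tx": -4,"ty": 1,"tz": 0,"roll": 0},{"jaw": 0.33,"tx": -4,"ty": 1,"tz": 0,"roll": 0},{"jaw": 0.33,"tx": -4,"ty": 1,"tz": 0,"roll": 0}]'

```text
time: 2.6
tool_pos: [0.5149, 0.016, 0.2484]
tool_rot: [3.141, -0.0, 1.809]
wrist_force: [0.4, 0.8, 0.0]
width: 0.0281
finger_force: 0.0
```

Request:
jog_arm --increments '[{"jaw": 0.33,"tx": -4.2,"ty": 1.1,"tz": 0,"roll": 0},{"jaw": 0.33,"tx": -4.2,"ty": 1.1,"tz": 0,"roll": 0},{"jaw": 0.33,"tx": -4.2,"ty": 1.1,"tz": 0,"roll": 0},{"jaw": 0.33,"tx": 0,"ty": 0,"tz": 4,"roll": 0},{"jaw": 0.33,"tx": 0,"ty": 0,"tz": 4,"roll": 0},{"jaw": 0.33,"tx": 0,"ty": 0,"tz": 4,"roll": 0},{"jaw": 0.33,"tx": 0,"ty": 0,"tz": 4,"roll": 0},{"jaw": 0.33,"tx": 0,"ty": 0,"tz": 0,"roll": 0}]'

```text
time: 3.4
tool_pos: [0.5735, -0.0967, 0.084]
tool_rot: [-3.135, -0.004, 1.808]
wrist_force: [-1.0, -0.6, 0.4]
width: 0.0281
finger_force: 0.0
```

```bash
python3 - <<'E'
from h import *
c=cam("scene"); cv2.imwrite("pics/s1.png",cv2.resize(c["img"][100:300,200:520],(800,500)))
T=env.read_state()["tool_pos"]; W=cloud(c); print(T)
m=(c["depth"]>0)&(abs(W[...,0]-T[0])<.05)&(abs(W[...,1]-T[1])<.03)&(W[...,2]>.02)&(W[...,2]<.2)
q=W[m]; print("lowest",np.sort(q[:,2])[:10].round(4))
b=q[q[:,2]<q[:,2].min()+.02]; M=np.array([.535,.096]);p=np.array([-.235,.972]);e=np.array([.972,.235])
d=b[:,:2]-M; print("u",(d@p).min(),(d@p).max(),"w",(d@e).min(),(d@e).max(), "T u,w",(T[:2]-M)@p,(T[:2]-M)@e)
E
```

```text
[ 0.57483455 -0.0970047   0.08684059]
lowest [0.068  0.0681 0.0687 0.0691 0.0701 0.0704 0.0705 0.0706 0.0709 0.0721]
u -0.20642912663649035 -0.18626404932700036 w -0.02102850144447987 0.021283039827226312 T u,w -0.19696168524939675 -0.006636923442794339
```

View pics/s1.png

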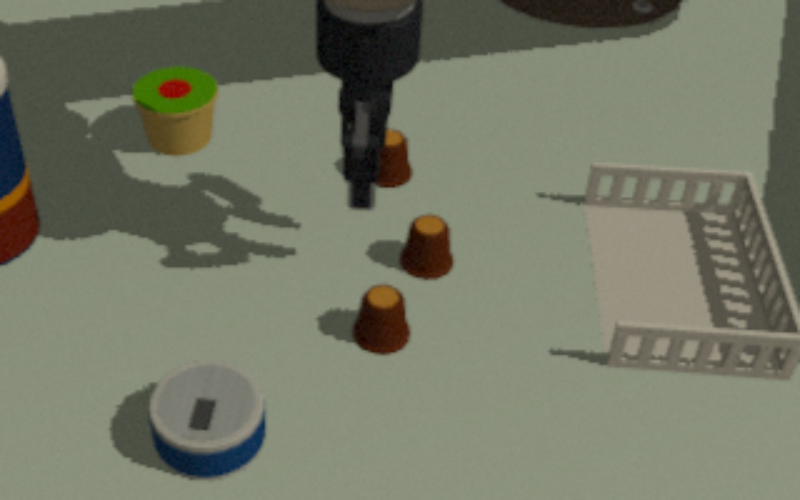

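The picture shows the jaw behind the middle pod, tip at about (360,205), with pods at (428,245), (382,318) and (393,157). Fingertips are at z 68 mm with the TCP at 87 mm, so 19 mm ahead of it. Lowering now, then pushing gently.

Request:
jog_arm --increments '[{"jaw": 0.33,"tx": 0,"ty": 0,"tz": 2,"roll": 0},{"jaw": 0.33,"tx": 0,"ty": 0,"tz": 2,"roll": 0},{"jaw": 0.33,"tx": 0,"ty": 0,"tz": 1.2,"roll": 0},{"jaw": 0.33,"tx": 0,"ty": 0.1,"tz": 0,"roll": 0},{"jaw": 0.33,"tx": 0.5,"ty": 0,"tz": 0,"roll": 0},{"jaw": 0.33,"tx": 0.8,"ty": 0,"tz": 0,"roll": 0},{"jaw": 0.33,"tx": 0.8,"ty": 0,"tz": 0,"roll": 0},{"jaw": 0.33,"tx": 0.5,"ty": 0,"tz": 0,"roll": 0}]'

```text
time: 4.25
tool_pos: [0.5704, -0.0706, 0.0369]
tool_rot: [3.141, 0.0, 1.805]
wrist_force: [0.1, 0.8, -0.0]
width: 0.0279
finger_force: 0.0
```

Request:
jog_arm --increments '[{"jaw": 0.33,"tx": 0.5,"ty": 0,"tz": 0,"roll": 0},{"jaw": 0.33,"tx": 0.5,"ty": 0,"tz": 0,"roll": 0},{"jaw": 0.33,"tx": 0.8,"ty": 0,"tz": 0,"roll": 0},{"jaw": 0.33,"tx": 1,"ty": 0,"tz": 0,"roll": 0},{"jaw": 0.33,"tx": 1,"ty": 0,"tz": 0,"roll": 0},{"jaw": 0.33,"tx": 1,"ty": 0,"tz": 0,"roll": 0},{"jaw": 0.33,"tx": 0.8,"ty": 0,"tz": 0,"roll": 0},{"jaw": 0.33,"tx": 0.4,"ty": 0,"tz": 0,"roll": 0}]'

```text
time: 5.05
tool_pos: [0.5565, -0.0123, 0.0363]
tool_rot: [-3.142, -0.0, 1.805]
wrist_force: [0.2, 0.0, -0.8]
width: 0.0283
finger_force: 0.1
```

```bash
cat > look.py <<'E'
from m import *
import sys
c=cam("scene"); t=cam("top"); 
if len(sys.argv)>1: cv2.imwrite(sys.argv[1],cv2.resize(c["img"][100:300,200:520],(800,500)))
M=np.array([.535,.096]);p=np.array([-.235,.972]);e=np.array([.972,.235])
f=lambda x:((x[:2]-M)@p*1000).round(1).tolist().__repr__()+" "+repr(float(((x[:2]-M)@e*1000).round(1)))
s=env.read_state(); print("T",f(s["tool_pos"]),s["tool_pos"][2],s["tool_rot"][2],s["time"],s["wrist_force"].round(1))
for n,k,a in(("top",t,(130,140,350,320)),("scene",c,(330,130,520,250))):
    print(n,[f(ray(k,*q,.0415)) for q in pods(k,a)])
for n,k in(("top",t),("scene",c)):
    W=cloud(k); z=W[...,2]
    for nm,x,y,h in(("tin",.797,-.139,.038),("cup",.471,-.317,.055),("oats",.662,-.418,.162)):
        q=W[(k["depth"]>0)&(np.hypot(W[...,0]-x,W[...,1]-y)<.07)&(abs(z-h-.001)<.006)]
        if len(q): print(n,nm,((q.min(0)+q.max(0))/2)[:2].round(3),end="; ")
print()
E
python3 look.py pics/s2.png
```

```text
T -110.7 -4.6 0.03629243943127907 1.805176302281815 5.15 [ 0.4 -0.3 -0.1]
top ['-172.3 83.6', '-179.3 -124.8']
scene ['-179.6 -125.3', '-85.6 -4.2', '-172.7 83.5']
top tin [ 0.797 -0.138]; top cup [ 0.471 -0.318]; top oats [ 0.663 -0.419]; scene tin [ 0.798 -0.137]; scene cup [ 0.472 -0.318]; scene oats [ 0.662 -0.418];
```

View pics/s2.png

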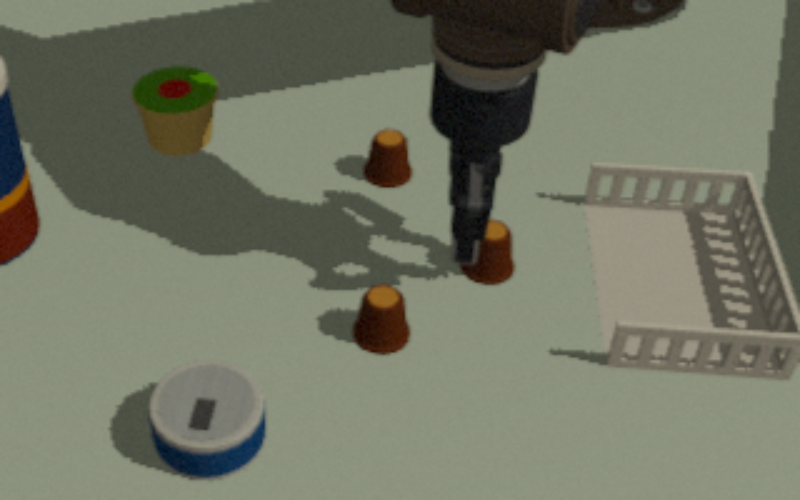

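The pod sits centred in the cradle, 25 mm ahead of the TCP at (492,250), as predicted. Pushing on to u = 95 mm.

Request:
jog_arm --increments '[{"jaw": 0.33,"tx": 0.5,"ty": 0,"tz": 0,"roll": 0},{"jaw": 0.33,"tx": 1,"ty": 0,"tz": 0,"roll": 0},{"jaw": 0.33,"tx": 1.2,"ty": 0,"tz": 0,"roll": 0},{"jaw": 0.33,"tx": 1.3,"ty": 0,"tz": 0,"roll": 0},{"jaw": 0.33,"tx": 1.3,"ty": 0,"tz": 0,"roll": 0},{"jaw": 0.33,"tx": 1.3,"ty": 0,"tz": 0,"roll": 0},{"jaw": 0.33,"tx": 1.3,"ty": 0,"tz": 0,"roll": 0},{"jaw": 0.33,"tx": 1.3,"ty": 0,"tz": 0,"roll": 0}]'

```text
time: 5.95
tool_pos: [0.5351, 0.0774, 0.0363]
tool_rot: [3.142, -0.0, 1.805]
wrist_force: [0.3, -0.4, -0.1]
width: 0.0282
finger_force: 0.1
```

Request:
jog_arm --increments '[{"jaw": 0.33,"tx": 1.3,"ty": 0,"tz": 0,"roll": 0},{"jaw": 0.33,"tx": 1.3,"ty": 0,"tz": 0,"roll": 0},{"jaw": 0.33,"tx": 1.3,"ty": 0,"tz": 0,"roll": 0},{"jaw": 0.33,"tx": 1.3,"ty": 0,"tz": 0,"roll": 0},{"jaw": 0.33,"tx": 1.2,"ty": 0,"tz": 0,"roll": 0},{"jaw": 0.33,"tx": 1.0,"ty": 0,"tz": 0,"roll": 0},{"jaw": 0.33,"tx": 0.7,"ty": 0,"tz": 0,"roll": 0},{"jaw": 0.33,"tx": 0.3,"ty": 0,"tz": 0,"roll": 0}]'

```text
time: 6.75
tool_pos: [0.5158, 0.1586, 0.0363]
tool_rot: [3.142, -0.0, 1.805]
wrist_force: [0.2, -0.2, -0.6]
width: 0.0282
finger_force: 0.1
```

```bash
python3 look.py
```

```text
T 64.9 -3.9 0.036301335468923 1.8047464396096742 6.85 [-0.4 -0.7  0.8]
top ['-172.2 84.0']
scene ['-172.6 83.2']
top tin [ 0.796 -0.138]; top cup [ 0.471 -0.317]; top oats [ 0.663 -0.418]; scene tin [ 0.797 -0.138]; scene cup [ 0.471 -0.318]; scene oats [ 0.661 -0.418];
```

Request:
jog_arm --increments '[{"jaw": 0.33,"tx": -1.5,"ty": 0,"tz": 0,"roll": 0},{"jaw": 0.33,"tx": -3,"ty": 0,"tz": 0,"roll": 0},{"jaw": 0.33,"tx": -1,"ty": 0,"tz": 2.0,"roll": 0},{"jaw": 0.33,"tx": 0,"ty": 0,"tz": 0,"roll": 0},{"jaw": 0.33,"tx": 0,"ty": 0,"tz": -4,"roll": 0},{"jaw": 0.33,"tx": 0,"ty": 0,"tz": -4,"roll": 0},{"jaw": 0.33,"tx": 0,"ty": 0,"tz": 0,"roll": 0},{"jaw": 0.33,"tx": 0,"ty": 0,"tz": 0,"roll": 0}]'

```text
time: 7.65
tool_pos: [0.529, 0.1034, 0.0969]
tool_rot: [3.14, 0.0, 1.803]
wrist_force: [-0.5, -0.1, -0.8]
width: 0.0282
finger_force: 0.0
```

That call had a sign slip: row 3 moved down 2 cm instead of up, with the tips over the empty mouth. Readings are normal, and I'll check the scene at the next look. Going behind pod A.

Request:
jog_arm --increments '[{"jaw": 0.33,"tx": -2,"ty": 0.8,"tz": 0,"roll": 0},{"jaw": 0.33,"tx": -4,"ty": 1.5,"tz": 0,"roll": 0},{"jaw": 0.33,"tx": -4,"ty": 1.5,"tz": 0,"roll": 0},{"jaw": 0.33,"tx": -4,"ty": 1.5,"tz": 0,"roll": 0},{"jaw": 0.33,"tx": -4,"ty": 1.5,"tz": 0,"roll": 0},{"jaw": 0.33,"tx": -4,"ty": 1.5,"tz": 0,"roll": 0},{"jaw": 0.33,"tx": -1.7,"ty": 0.5,"tz": 0,"roll": 0},{"jaw": 0.33,"tx": 0,"ty": 0,"tz": 0,"roll": 0}]'

```text
time: 8.45
tool_pos: [0.6692, -0.1087, 0.094]
tool_rot: [-3.14, -0.001, 1.801]
wrist_force: [0.0, -0.2, 0.1]
width: 0.0283
finger_force: 0.0
```

```bash
python3 look.py pics/s3.png
```

```text
T -227.6 81.9 0.09454772650407445 1.8034876494351846 8.55 [0.2 0.8 0.3]
top ['87.8 -3.7']
scene ['-179.6 -125.3', '88.0 -4.1', '-172.6 83.2']
top tin [ 0.807 -0.139]; top cup [ 0.471 -0.317]; top oats [ 0.663 -0.418]; scene tin [ 0.797 -0.138]; scene cup [ 0.47  -0.318]; scene oats [ 0.662 -0.418];
```

View pics/s3.png

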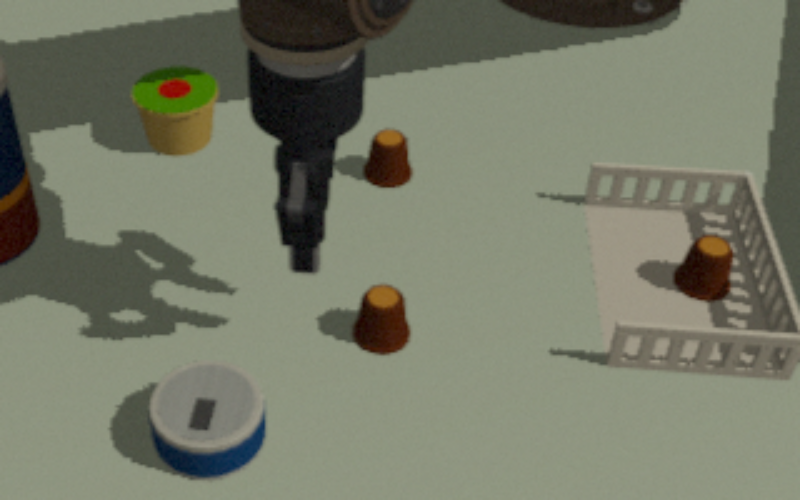

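Pod B stands upright in the basket at (705,265), and the tin, cup and pods A and C haven't moved. Lowering behind pod A and pushing, with the sideways shift finished before the mouth.

Request:
jog_arm --increments '[{"jaw": 0.33,"tx": 0,"ty": 0.1,"tz": 2.5,"roll": 0},{"jaw": 0.33,"tx": 0,"ty": 0,"tz": 2.3,"roll": 0},{"jaw": 0.33,"tx": 0,"ty": 0,"tz": 1,"roll": 0},{"jaw": 0.33,"tx": 0.5,"ty": 0,"tz": 0,"roll": 0},{"jaw": 0.33,"tx": 0.8,"ty": 0,"tz": 0,"roll": 0},{"jaw": 0.33,"tx": 0.7,"ty": 0,"tz": 0,"roll": 0},{"jaw": 0.33,"tx": 0.5,"ty": 0,"tz": 0,"roll": 0},{"jaw": 0.33,"tx": 0.5,"ty": 0,"tz": 0,"roll": 0}]'

```text
time: 9.35
tool_pos: [0.6633, -0.0757, 0.0391]
tool_rot: [3.141, 0.0, 1.805]
wrist_force: [-0.2, 0.0, 0.1]
width: 0.0285
finger_force: 0.0
```

Request:
jog_arm --increments '[{"jaw": 0.33,"tx": 0.5,"ty": 0,"tz": 0,"roll": 0},{"jaw": 0.33,"tx": 0.7,"ty": 0,"tz": 0,"roll": 0},{"jaw": 0.33,"tx": 0.9,"ty": -0.1,"tz": 0,"roll": 0},{"jaw": 0.33,"tx": 1,"ty": -0.2,"tz": 0,"roll": 0},{"jaw": 0.33,"tx": 1,"ty": -0.25,"tz": 0,"roll": 0},{"jaw": 0.33,"tx": 1,"ty": -0.25,"tz": 0,"roll": 0},{"jaw": 0.33,"tx": 1,"ty": -0.25,"tz": 0,"roll": 0},{"jaw": 0.33,"tx": 1,"ty": -0.25,"tz": 0,"roll": 0}]'

```text
time: 10.15
tool_pos: [0.6336, -0.0094, 0.0383]
tool_rot: [3.142, -0.0, 1.805]
wrist_force: [-0.0, 0.3, 0.2]
width: 0.0284
finger_force: 0.2
```

Request:
jog_arm --increments '[{"jaw": 0.33,"tx": 1,"ty": -0.25,"tz": 0,"roll": 0},{"jaw": 0.33,"tx": 1,"ty": -0.25,"tz": 0,"roll": 0},{"jaw": 0.33,"tx": 1,"ty": -0.25,"tz": 0,"roll": 0},{"jaw": 0.33,"tx": 1,"ty": -0.25,"tz": 0,"roll": 0},{"jaw": 0.33,"tx": 1,"ty": -0.25,"tz": 0,"roll": 0},{"jaw": 0.33,"tx": 0.8,"ty": -0.2,"tz": 0,"roll": 0},{"jaw": 0.33,"tx": 0.5,"ty": 0,"tz": 0,"roll": 0},{"jaw": 0.33,"tx": 0.2,"ty": 0,"tz": 0,"roll": 0}]'

```text
time: 10.95
tool_pos: [0.6049, 0.0501, 0.0383]
tool_rot: [3.142, -0.0, 1.805]
wrist_force: [1.3, 0.0, 0.0]
width: 0.0279
finger_force: 0.2
```

```bash
python3 look.py pics/s4.png
```

```text
T -61.4 57.2 0.038275849075423175 1.8046102733438805 11.05 [-0.1  0.5 -0. ]
top ['-179.4 -124.7']
scene ['-179.8 -125.2', '87.9 -4.0', '-34.0 59.7']
top tin [ 0.797 -0.139]; top cup [ 0.471 -0.318]; top oats [ 0.663 -0.418]; scene tin [ 0.797 -0.138]; scene cup [ 0.47  -0.318]; scene oats [ 0.662 -0.418];
```

View pics/s4.png

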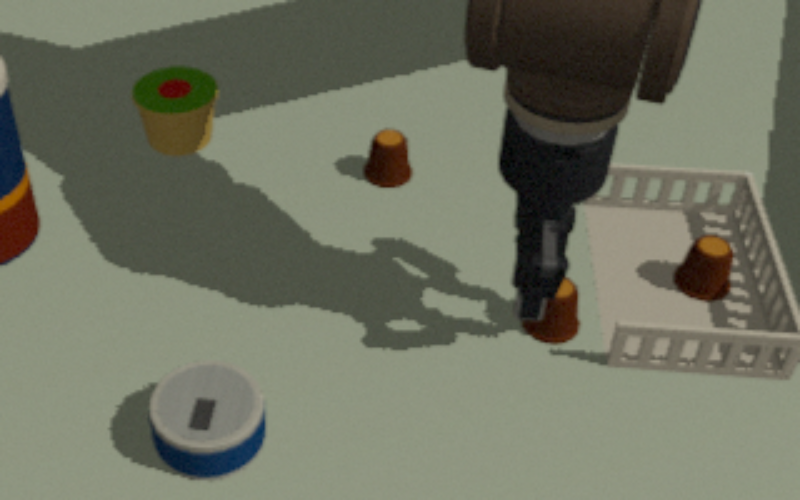

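Pod A is cradled at (553,308), lined up just outside the mouth. Pushing it in.

Request:
jog_arm --increments '[{"jaw": 0.33,"tx": 0.4,"ty": 0,"tz": 0,"roll": 0},{"jaw": 0.33,"tx": 0.8,"ty": -0.1,"tz": 0,"roll": 0},{"jaw": 0.33,"tx": 1,"ty": -0.1,"tz": 0,"roll": 0},{"jaw": 0.33,"tx": 1,"ty": -0.1,"tz": 0,"roll": 0},{"jaw": 0.33,"tx": 1,"ty": 0,"tz": 0,"roll": 0},{"jaw": 0.33,"tx": 1,"ty": 0,"tz": 0,"roll": 0},{"jaw": 0.33,"tx": 1,"ty": 0,"tz": 0,"roll": 0},{"jaw": 0.33,"tx": 1,"ty": 0,"tz": 0,"roll": 0}]'

```text
time: 11.85
tool_pos: [0.5852, 0.1199, 0.0383]
tool_rot: [3.142, -0.0, 1.805]
wrist_force: [-0.1, -0.1, 1.0]
width: 0.0279
finger_force: 0.0
```

Request:
jog_arm --increments '[{"jaw": 0.33,"tx": 1,"ty": 0,"tz": 0,"roll": 0},{"jaw": 0.33,"tx": 0.8,"ty": 0,"tz": 0,"roll": 0},{"jaw": 0.33,"tx": 0.5,"ty": 0,"tz": 0,"roll": 0},{"jaw": 0.33,"tx": 0.3,"ty": 0,"tz": 0,"roll": 0},{"jaw": 0.33,"tx": 0,"ty": 0,"tz": 0,"roll": 0},{"jaw": 0.33,"tx": -1.5,"ty": 0,"tz": 0,"roll": 0},{"jaw": 0.33,"tx": -3,"ty": 0,"tz": 0,"roll": 0},{"jaw": 0.33,"tx": -3,"ty": 0,"tz": 0,"roll": 0}]'

```text
time: 12.65
tool_pos: [0.597, 0.0694, 0.0383]
tool_rot: [3.141, 0.0, 1.805]
wrist_force: [-0.1, -0.5, 0.5]
width: 0.0281
finger_force: 0.0
```

Request:
jog_arm --increments '[{"jaw": 0.33,"tx": 0,"ty": 0,"tz": -3,"roll": 0},{"jaw": 0.33,"tx": 0,"ty": 0,"tz": -3,"roll": 0},{"jaw": 0.33,"tx": -2,"ty": -1.5,"tz": 0,"roll": 0},{"jaw": 0.33,"tx": -4,"ty": -3,"tz": 0,"roll": 0},{"jaw": 0.33,"tx": -4,"ty": -3,"tz": 0,"roll": 0},{"jaw": 0.33,"tx": -4,"ty": -3,"tz": 0,"roll": 0},{"jaw": 0.33,"tx": -2,"ty": -3,"tz": 0,"roll": 0},{"jaw": 0.33,"tx": 0,"ty": 0,"tz": 0,"roll": 0}]'

```text
time: 13.45
tool_pos: [0.4998, -0.1195, 0.0983]
tool_rot: [-3.14, -0.001, 1.799]
wrist_force: [0.8, 0.4, 0.1]
width: 0.0284
finger_force: 0.0
```

```bash
python3 look.py
```

```text
T -199.6 -82.0 0.09849906023414425 1.8016446108275472 13.55 [-0.   1.2  0. ]
top ['59.5 54.7', '88.2 -3.8']
scene ['-179.5 -125.5', '88.0 -4.1', '59.0 55.1']
top tin [ 0.796 -0.138]; top cup [ 0.471 -0.317]; top oats [ 0.663 -0.418]; scene tin [ 0.798 -0.138]; scene cup [ 0.47  -0.318]; scene oats [ 0.662 -0.418];
```

Pod A stands in the basket at (59, 55), B hasn't moved. Now pod C: place behind it, rolled 15° toward the basket.

Request:
jog_arm --increments '[{"jaw": 0.33,"tx": -1.6,"ty": -2.8,"tz": 0,"roll": 0},{"jaw": 0.33,"tx": -1.7,"ty": -2.9,"tz": 0,"roll": 0},{"jaw": 0.33,"tx": 0,"ty": 0,"tz": 0,"roll": 7.5},{"jaw": 0.33,"tx": 0,"ty": 0,"tz": 0,"roll": 7.5},{"jaw": 0.33,"tx": 0,"ty": 0,"tz": 2.5,"roll": 0},{"jaw": 0.33,"tx": 0,"ty": 0,"tz": 2.5,"roll": 0},{"jaw": 0.33,"tx": 0,"ty": 0,"tz": 1.2,"roll": 0},{"jaw": 0.33,"tx": 0,"ty": 0,"tz": 0,"roll": 0}]'

```text
time: 14.35
tool_pos: [0.4546, -0.1604, 0.0351]
tool_rot: [-3.139, -0.001, 1.544]
wrist_force: [-0.3, -0.2, 0.4]
width: 0.0281
finger_force: 0.0
```

```bash
python3 look.py pics/s5.png
```

```text
T -230.9 -138.1 0.03659772113211839 1.543182586940386 14.45 [-0. -1. -1.]
top ['59.6 54.9', '87.9 -4.0']
scene ['-179.6 -125.3', '88.0 -4.1', '59.0 54.9']
top tin [ 0.797 -0.138]; top cup [ 0.471 -0.317]; top oats [ 0.663 -0.419]; scene tin [ 0.798 -0.137]; scene cup [ 0.471 -0.318]; scene oats [ 0.662 -0.418];
```

View pics/s5.png

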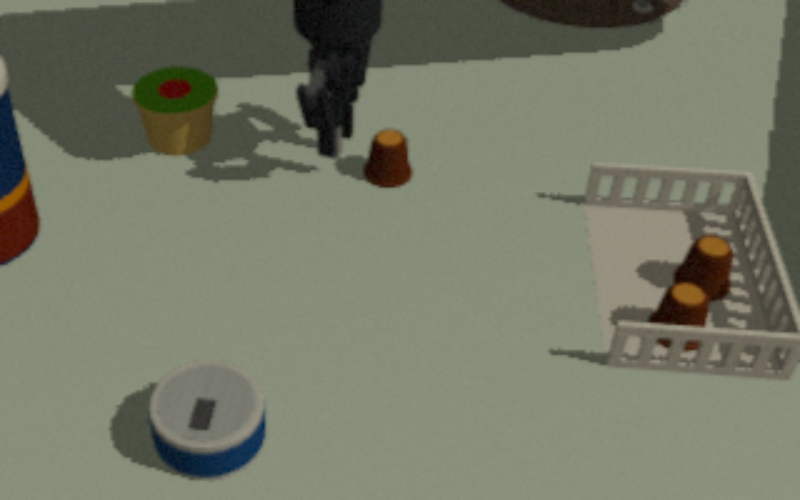

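The jaws are at (330,145), in line behind pod C at (388,160) and off by only 1 mm. Both pods in the basket stand upright. Pushing the diagonal leg.

Request:
jog_arm --increments '[{"jaw": 0.33,"tx": 0.5,"ty": 0,"tz": 0,"roll": 0},{"jaw": 0.33,"tx": 0.8,"ty": 0,"tz": 0,"roll": 0},{"jaw": 0.33,"tx": 0.5,"ty": 0,"tz": 0,"roll": 0},{"jaw": 0.33,"tx": 0.5,"ty": 0,"tz": 0,"roll": 0},{"jaw": 0.33,"tx": 0.5,"ty": 0,"tz": 0,"roll": 0},{"jaw": 0.33,"tx": 0.6,"ty": 0,"tz": 0,"roll": 0},{"jaw": 0.33,"tx": 0.8,"ty": 0.1,"tz": 0,"roll": 0},{"jaw": 0.33,"tx": 0.9,"ty": 0.2,"tz": 0,"roll": 0}]'

```text
time: 15.25
tool_pos: [0.4591, -0.1094, 0.0363]
tool_rot: [-3.142, -0.0, 1.542]
wrist_force: [0.1, -0.1, 0.3]
width: 0.0282
finger_force: 0.1
```

Request:
jog_arm --increments '[{"jaw": 0.33,"tx": 1,"ty": 0.2,"tz": 0,"roll": 0},{"jaw": 0.33,"tx": 1,"ty": 0.2,"tz": 0,"roll": 0},{"jaw": 0.33,"tx": 1,"ty": 0.2,"tz": 0,"roll": 0},{"jaw": 0.33,"tx": 1,"ty": 0.25,"tz": 0,"roll": 0},{"jaw": 0.33,"tx": 1,"ty": 0.25,"tz": 0,"roll": 0},{"jaw": 0.33,"tx": 1,"ty": 0.25,"tz": 0,"roll": 0},{"jaw": 0.33,"tx": 0.8,"ty": 0.2,"tz": 0,"roll": 0},{"jaw": 0.33,"tx": 0.4,"ty": 0.1,"tz": 0,"roll": 0}]'

```text
time: 16.05
tool_pos: [0.4778, -0.0377, 0.0363]
tool_rot: [3.142, -0.0, 1.543]
wrist_force: [0.4, -1.2, 0.1]
width: 0.0282
finger_force: 0.1
```

```bash
python3 look.py
```

```text
T -116.8 -87.2 0.0362845919519845 1.5433753927967637 16.15 [-0.2 -0.   1.2]
top ['59.5 54.7', '88.0 -3.8']
scene ['-95.8 -81.8', '88.2 -4.2', '59.0 54.9']
top tin [ 0.797 -0.139]; top cup [ 0.471 -0.318]; top oats [ 0.663 -0.419]; scene tin [ 0.797 -0.137]; scene cup [ 0.47  -0.317]; scene oats [ 0.663 -0.418];
```

Request:
jog_arm --increments '[{"jaw": 0.33,"tx": 0.5,"ty": 0.1,"tz": 0,"roll": 0},{"jaw": 0.33,"tx": 0.8,"ty": 0.2,"tz": 0,"roll": 0},{"jaw": 0.33,"tx": 1,"ty": 0.25,"tz": 0,"roll": 0},{"jaw": 0.33,"tx": 1,"ty": 0.25,"tz": 0,"roll": 0},{"jaw": 0.33,"tx": 1,"ty": 0.2,"tz": 0,"roll": 0},{"jaw": 0.33,"tx": 0.7,"ty": 0.1,"tz": 0,"roll": 0},{"jaw": 0.33,"tx": 0.5,"ty": 0,"tz": 0,"roll": 0},{"jaw": 0.33,"tx": 0.2,"ty": 0,"tz": 0,"roll": 0}]'

```text
time: 16.95
tool_pos: [0.4901, 0.0187, 0.0363]
tool_rot: [-3.142, -0.0, 1.543]
wrist_force: [0.4, 0.5, -0.2]
width: 0.028
finger_force: 0.1
```

```bash
python3 look.py pics/s6.png
```

```text
T -64.9 -61.9 0.03629129578541694 1.5430220398161598 17.05 [ 0.4  0.4 -0.1]
top ['59.4 54.6', '88.0 -4.1']
scene ['-43.4 -56.0', '88.2 -4.2', '59.0 55.1']
top tin [ 0.797 -0.139]; top cup [ 0.471 -0.317]; top oats [ 0.663 -0.419]; scene tin [ 0.797 -0.137]; scene cup [ 0.471 -0.318]; scene oats [ 0.662 -0.418];
```

View pics/s6.png

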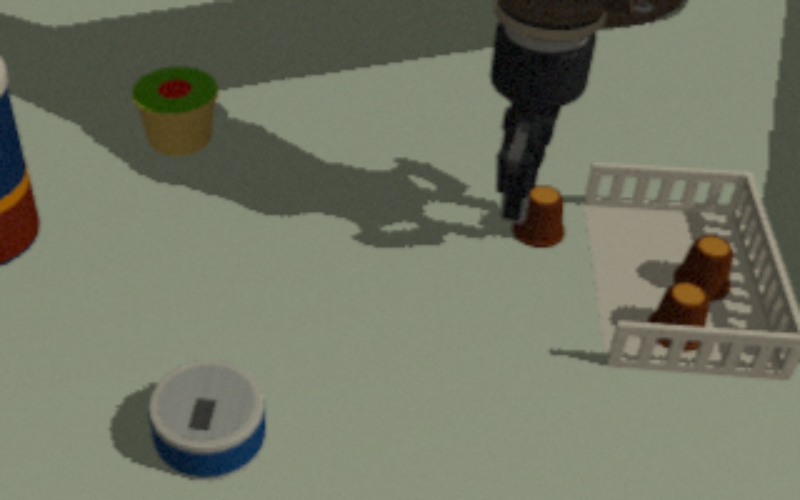

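Pod C is cradled at (542,218), lined up with the mouth and about 40 mm clear of the side wall. Pushing straight in, then backing straight out and lifting.

Request:
jog_arm --increments '[{"jaw": 0.33,"tx": 0.5,"ty": -0.1,"tz": 0,"roll": 0},{"jaw": 0.33,"tx": 0.8,"ty": -0.2,"tz": 0,"roll": 0},{"jaw": 0.33,"tx": 1,"ty": -0.3,"tz": 0,"roll": 0},{"jaw": 0.33,"tx": 1,"ty": -0.3,"tz": 0,"roll": 0},{"jaw": 0.33,"tx": 1,"ty": -0.25,"tz": 0,"roll": 0},{"jaw": 0.33,"tx": 1,"ty": -0.25,"tz": 0,"roll": 0},{"jaw": 0.33,"tx": 1,"ty": -0.25,"tz": 0,"roll": 0},{"jaw": 0.33,"tx": 1,"ty": -0.3,"tz": 0,"roll": 0}]'

```text
time: 17.85
tool_pos: [0.4725, 0.0926, 0.0363]
tool_rot: [3.141, -0.0, 1.543]
wrist_force: [0.5, 0.7, 0.3]
width: 0.0284
finger_force: 0.1
```

Request:
jog_arm --increments '[{"jaw": 0.33,"tx": 1,"ty": -0.3,"tz": 0,"roll": 0},{"jaw": 0.33,"tx": 0.8,"ty": -0.2,"tz": 0,"roll": 0},{"jaw": 0.33,"tx": 0.5,"ty": -0.1,"tz": 0,"roll": 0},{"jaw": 0.33,"tx": 0.3,"ty": -0.1,"tz": 0,"roll": 0},{"jaw": 0.33,"tx": 0,"ty": 0,"tz": 0,"roll": 0},{"jaw": 0.33,"tx": -1.5,"ty": 0.4,"tz": 0,"roll": 0},{"jaw": 0.33,"tx": -3,"ty": 0.8,"tz": 0,"roll": 0},{"jaw": 0.33,"tx": -3,"ty": 0.8,"tz": 0,"roll": 0}]'

```text
time: 18.65
tool_pos: [0.4845, 0.0414, 0.0363]
tool_rot: [3.141, -0.0, 1.543]
wrist_force: [-0.6, 0.3, -0.4]
width: 0.0282
finger_force: 0.0
```

Request:
jog_arm --increments '[{"jaw": 0.33,"tx": -1.5,"ty": 0.4,"tz": 0,"roll": 0},{"jaw": 0.33,"tx": 0,"ty": 0,"tz": -3,"roll": 0},{"jaw": 0.33,"tx": 0,"ty": 0,"tz": -4,"roll": 0},{"jaw": 0.33,"tx": 0,"ty": 0,"tz": -4,"roll": 0},{"jaw": 0.33,"tx": -4,"ty": 0,"tz": -3,"roll": 0},{"jaw": 0.33,"tx": -4,"ty": 0,"tz": 0,"roll": 0},{"jaw": 0.33,"tx": -3,"ty": 0,"tz": 0,"roll": 0},{"jaw": 0.33,"tx": 0,"ty": 0,"tz": 0,"roll": 0}]'

```text
time: 19.45
tool_pos: [0.4848, -0.0859, 0.1766]
tool_rot: [3.14, 0.001, 1.539]
wrist_force: [0.3, 0.1, 0.3]
width: 0.0282
finger_force: 0.0
```

```bash
python3 look.py pics/s7.png
```

```text
T -162.5 -91.2 0.17620542665536715 1.5405743034605188 19.55 [-0.3  0.2  0.4]
top ['59.5 54.8', '87.9 -3.9', '59.3 -55.3']
scene ['59.5 -56.0', '87.9 -4.3', '59.0 54.9']
top tin [ 0.797 -0.139]; top cup [ 0.471 -0.317]; top oats [ 0.663 -0.419]; scene tin [ 0.798 -0.138]; scene cup [ 0.47  -0.317]; scene oats [ 0.662 -0.419];
```

View pics/s7.png

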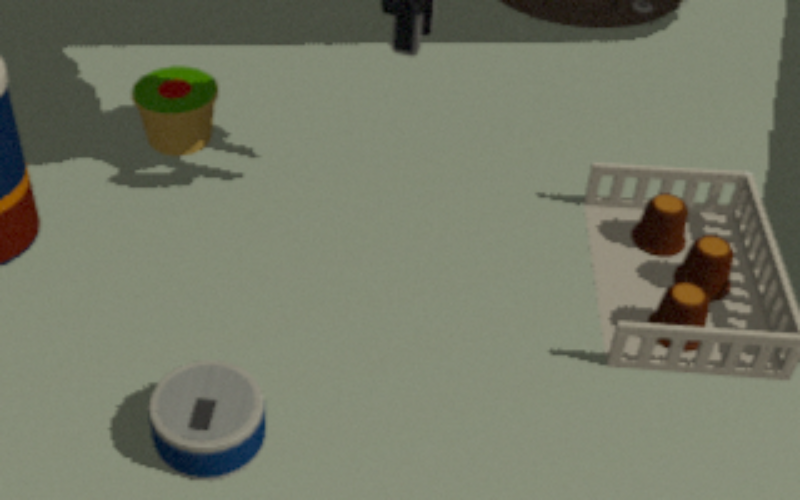

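All three pods stand upright inside the basket at (660,223), (705,265) and (683,315), at least 36 mm in from the mouth edge. The other items haven't moved, and the hand is clear.

```bash
python3 -c "
from bench import env
print(env.finish_job())"
```

```text
the job is handed in; nothing more can be done
None
```

The job is handed in: all three pods stand upright and wholly inside the basket, the fruit cup, fish tin and oats canister haven't moved, and the hand is clear, at about 19.6 s of the 72 s. One mistaken 2 cm downward jog over the empty basket mouth may have briefly brought the fingertips to the liner; no unusual force showed in the readings afterwards.

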